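# Fold the carton's side flaps and hold its lid part open

### The job

Get the packed carton ready for its packing list: fold the two side flaps down flat while the lid still stands up. Then take hold of the lid, which falls shut by itself once it leaves upright, swing it towards closed and hold it still at 60 degrees open (0 is shut, 90 is upright) without ever letting it drop shut. Finish while still holding the lid there with the gripper; leave the roll of tape, the tape measure and the bearing beside the carton where they are.

Things in the scene. Friction and masses are not known exactly. Their poses are not given: they have to be found in the camera images.
- carton: plain brown cardboard carton, open at the top, 130 mm (its x) by 180 mm (its y) by 130 mm high, walls 4 mm; origin at the centre of its underside, z up. It does not move. Its +x side (away from the robot) carries the lid, its +y and -y sides carry the side flaps. A steel gear, 60 mm across and 21 mm high, lies inside.
- flap_left (a joint): angle of the side flap on the carton's +y rim (the robot's left), rad: 0 = folded in flat over the opening, 1.57 = upright, more = leaning outward; stop at 0 and 2.5. It stays where it is put (crease friction 0.02 N m). Flap: 110 mm along the carton's x, centred, 65 mm from hinge to free edge, 4 mm thick.
- flap_left_hinge (a point): middle of the left flap's hinge line, at carton (0, 0.090, 0.130); the hinge runs along the carton's x; the flat flap occupies 0 to 4 mm above it
- flap_left_edge (a point): middle of the left flap's free edge, 65 mm from its hinge
- flap_right (a joint): angle of the side flap on the carton's -y rim (the robot's right), rad: 0 = folded in flat, 1.57 = upright, more = leaning outward; otherwise like the left flap, mirrored
- flap_right_hinge (a point): middle of the right flap's hinge line, at carton (0, -0.090, 0.130)
- flap_right_edge (a point): middle of the right flap's free edge, 65 mm from its hinge
- lid (a joint): opening angle of the lid, rad: 0 = shut, 1.05 = 60 degrees open, 1.57 = upright, stops at 0 and 2.2 (leaning away over the far side). It starts near upright, where crease friction (0.018 N m) just keeps it standing; more than about 10 degrees from upright it falls.
- lid_hinge (a point): middle of the lid's hinge line, at carton (0.065, 0, 0.134); the hinge runs along the carton's y
- lid_edge (a point): middle of the lid's free edge, 130 mm from the hinge, halfway through its thickness (on the plane 4 mm to the outer side of the hinge line). Lid: cardboard, 180 mm along the carton's y, 130 mm from hinge to free edge, 4 mm thick, about 0.2 kg; the last 30 mm at the free edge are folded double on the inner side and 8 mm thick (168 mm long).
- tape_roll: roll of black tape lying flat, 58 mm across and 19 mm high, beyond the carton's left side; origin at the centre of its underside; leave alone
- tape_measure: tape measure standing upright, 37x77x60 mm, beyond the carton's right side; origin at the centre of its underside; leave alone
- bearing: steel ball bearing lying flat, 52 mm across and 15 mm high, nearer the robot than the carton and to its left; origin at the centre of its underside; leave alone

How it is judged:
By the outcome, as a careful person would: the job done as asked, in the order asked, and still so for the second after the job is handed in, while the arm keeps its last pose, push and grip.
It also fails if it takes over 48 s, if anything falls off the work surface, if the arm or the gripper's body presses on something with over 40 N, if the wrist force passes 120 N, or if a joint passes its speed limit or range.

### The arm

A 6-joint arm with a two-finger parallel gripper is mounted at the origin on a cart in front of the work surface, level with it; the furniture and walls round the work are solid. World frame = base frame: x ahead of the robot, y to its left, z up, the work surface at z = 0. Lengths are in m, angles in rad, forces in N, time in s.
With the tool pointing down it reaches from about 0.225 to 0.875 m from the base axis. Payload 3.4 kg.
Tool frame: the origin (TCP) lies at the very end of the fingers, on their centre line; the grasp point (between the pads) lies 19 mm behind it (manip.grasp_offset is the distance from the TCP to the grasp point, in m); x points along the fingers, y is the direction in which the jaws open and shut, and the axes are right-handed (so a half turn about x gives the same grasp; the last joint's range is limited). The gripper opens to 85 mm and grips with 20 to 120 N. Pads are 22 mm wide; open, the fingers measure 114 mm over their backs; the gripper's body (76 mm by 85 mm) begins 54 mm behind the grasp point. The pads swing forward as they close: fully open they stand 13 mm farther back than shut.
Start: joints at [-1.365, 0.276, 1.505, -0, 1.361, -0.121], TCP at [0.185, -0.545, 0.231] pointing down, gripper open.
Joint ranges: [-2.89, 2.89], [-0.75, 2.08], [0.22, 2.7], [-1.18, 4.32], [0.11, 2.71], [-2.7, 2.7]. Speed limits (rad/s): [2.57, 2.57, 3.14, 3.14, 3.14, 3.14].

### API

Orientations are given as a unit quaternion [w, x, y, z].
In Python, from rig import manip gives the robot as it stands.
- The arm moves only by the tool step_arm, never from a script. Its argument "increments" is a list of rows, each an object with "grip": the opening, from 0 (shut) to 1 (fully open); "delta_pos": the shift along the world's x, y, z in m, a list of three; "twist": the turn about the world's z in degrees. A call has 1 to 10 rows; each row shifts and turns the commanded pose from where the row before left it; what a row does not reach is not made up. A row lasts 1/12 s, in which the tool goes at most 41.7 mm and 7.16 degrees, less where a joint would pass 70% of its speed; a pose out of reach is approached as far as the arm can. A call with a gripper value outside its range is refused whole. The fingers move at their own pace and stop on an object; "force" is the grip in N (left out, the last holds). Time passes only in rows, so rows that do not move let the fingers close. It gives the time, the measured TCP pose, the force and the opening at its end, in the units of the state.
- manip.get_state(): the state, without advancing time (a new reading comes with each control period).
- manip.get_image(name): name is "side" or "top" or "wrist"; returns a dict with "img" (420x560x3 uint8, red, green, blue), "fx", "fy", "cx", "cy" (pixels), "rvec" (rotation vector, rad) and "tvec" (3), from world to camera coordinates, as OpenCV has them; the wrist camera has in their place "mount" (4x4, takes a point from camera to tool coordinates, whose origin is the TCP and whose axes are the tool frame's). Camera axes: x right, y down, z forward; pixel columns grow to the right and rows downward; lengths in m; the calibration is good to about 2 mm. The wrist camera is an equidistant fisheye: a pixel r from the principal point sees the ray r / f radians off the axis. A picture is of the moment at which its call begins: read the wrist's pose just before it. There is no depth.
- manip.sign_off(): hands the job in, once; it reports no verdict.
The state is a dict: "clock": time; "qpos": joint angles; "qd": joint speeds; "effort": joint torques, N m; "position": TCP position; "ee_rot": TCP orientation; "contact_force": force on the tool from outside, world axes, zero at the start; "moment": the same for the moment, N m; "width": finger opening in m.
Only numpy, scipy, OpenCV 4.12 (cv2) and the standard library are available. Lean on these libraries where they do the work, as an engineer would, in place of code of your own. Each camera call takes 0.05 s, during which the arm holds its last target. There are 200 camera calls.

## Working session

There is one attempt and no reset: what is moved stays moved. The work goes in short steps, Python scripts to look and compute and a tool call to move; the robot and the scene stay as the last step left them, time stands still between calls to the robot, and variables do not carry over. Pictures are saved under pics/ and viewed, about 8 in all and at most 12, crops included, and the job is handed in when it is done.

Besides the shell and the picture viewer there is one more tool, called in YAML: its name, and indented under it one key for each argument. step_arm: Moves the arm, as the interface text tells. Its arguments: {"type":"object","properties":{"increments":{"type":"array"},"force":{"type":"number"}},"required":["increments"]}

```bash
ls; mkdir -p pics; python3 - <<'E'
from rig import manip
import cv2
print(manip.get_state())
for n in("side","top"):
    d=manip.get_image(n); cv2.imwrite(f"pics/{n}0.png",d["img"][:,:,::-1]); print(n,{k:d[k] for k in d if k!="img"})
E
```

```text
pics
{'clock': 0.0, 'qpos': array([-1.36500433e+00,  2.76611200e-01,  1.50615666e+00,  2.26226442e-05,
        1.36067505e+00, -1.20989183e-01]), 'qd': array([-7.10296396e-04,  7.70239440e-04,  7.16911653e-05, -1.07273440e-03,
        3.19046537e-04, -1.59105396e-03]), 'effort': array([-6.06901631e-04, -4.16780734e+01, -2.45806414e+01, -5.83428209e-05,
        1.08449988e-02,  6.20628924e-06]), 'position': array([ 0.18447238, -0.54404658,  0.23042108]), 'ee_rot': array([-0.11436561, -0.69766919, -0.11567343,  0.69770902]), 'contact_force': array([ 0.72350149, -0.66584049,  0.02811022]), 'moment': array([ 0.03980095,  0.00264724, -0.00859268]), 'width': 0.0849359888495404}
side {'fx': 409.4425794796248, 'fy': 409.4425794796248, 'cx': 281.7848997166157, 'cy': 207.62132075893808, 'rvec': array([ 0.47614103, -2.56182501,  1.46440662]), 'tvec': array([0.48884691, 0.17384442, 1.02357542])}
top {'fx': 539.158092521938, 'fy': 539.158092521938, 'cx': 277.6701299238416, 'cy': 210.73382181925348, 'rvec': array([ 2.18699326, -2.1694697 ,  0.11303267]), 'tvec': array([0.03254569, 0.49573148, 1.57366118])}
```

View pics/side0.png

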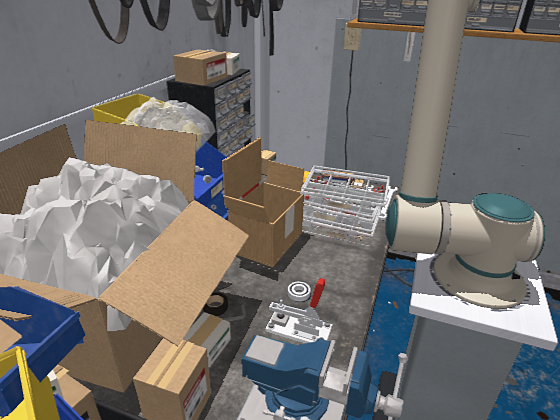

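View pics/top0.png

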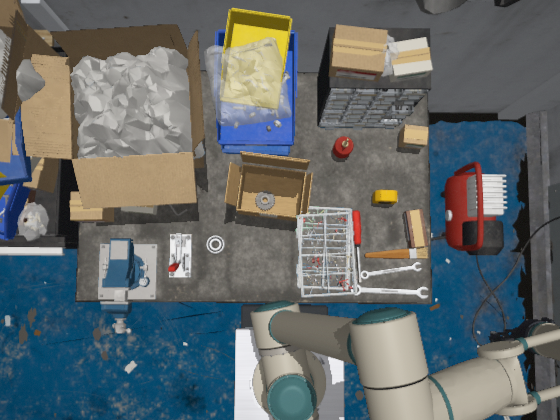

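The side view shows the carton at about (262,200) with its lid up. In the top view it is at about (268,188), slightly yawed, with both side flaps near upright or leaning out. The bearing is at (215,244), the tape measure at (385,197), and a wire basket sits at (325,250). I'll zoom in.

```bash
python3 - <<'E'
import cv2,numpy as np
a=cv2.imread("pics/top0.png")[140:240,210:330]; b=cv2.imread("pics/side0.png")[130:280,215:315]
a=cv2.resize(a,None,fx=4,fy=4,interpolation=cv2.INTER_CUBIC); b=cv2.resize(b,None,fx=3,fy=3,interpolation=cv2.INTER_CUBIC)
o=np.zeros((460,800,3),np.uint8); o[:400,:480]=a; o[:450,490:790]=b; cv2.imwrite("pics/z0.png",o)
E
cat > h.py <<'E'
import numpy as np,cv2
from rig import manip
def cam(d):
    K=np.array([[d["fx"],0,d["cx"]],[0,d["fy"],d["cy"]],[0,0,1]]);return K,cv2.Rodrigues(d["rvec"])[0],np.array(d["tvec"])
def ray(d,uv):
    K,R,t=cam(d);c=-R.T@t;v=R.T@np.linalg.inv(K)@np.array([*uv,1.]);return c,v
def onplane(d,uv,z):
    c,v=ray(d,uv);return c+v*(z-c[2])/v[2]
def proj(d,P):
    K,R,t=cam(d);return cv2.projectPoints(np.array(P,float).reshape(-1,1,3),np.array(d["rvec"]),t,K,None)[0].reshape(-1,2)
def tri(d1,p1,d2,p2):
    P=[];
    for d in(d1,d2):
        K,R,t=cam(d);P.append(K@np.c_[R,t])
    X=cv2.triangulatePoints(P[0],P[1],np.array(p1,float),np.array(p2,float)).ravel();return X[:3]/X[3]
E
```

```text
(no output)
```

View pics/z0.png

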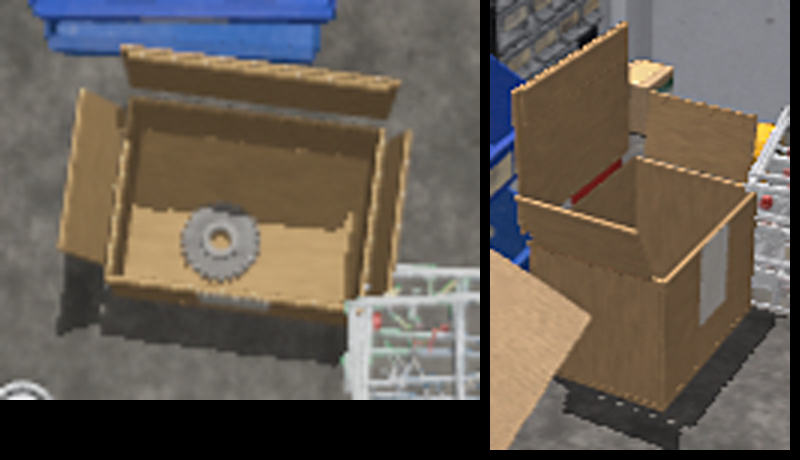

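The left flap leans well out: its top-crop edge runs (80,90)–(60,250). The right flap is nearly upright, with its edge at (410,130)–(388,295). The lid is about upright, with its edge at (122,45)–(400,82). Next I'll compute the poses.

```bash
cat > m.py <<'E'
from h import *
T=manip.get_image("top");S=manip.get_image("side")
t=lambda x,y:(210+x/4,140+y/4); s=lambda x,y:(215+(x-490)/3,130+y/3)
print("rim FL,NL,FR",[onplane(T,t(*p),.13).round(4) for p in[(128,98),(107,278),(386,127)]])
print("near-left corner tri",tri(T,t(107,278),S,s(664,281)))
print("side: near-left rim, near right rim",[onplane(S,s(*p),.13).round(4) for p in[(664,281),(755,193),(517,196)]])
print("lid edge L,R tri",tri(T,t(122,45),S,s(514,91)),tri(T,t(400,82),S,s(627,22)))
print("right flap edge far,near",tri(T,t(410,130),S,s(648,92)),tri(T,t(388,295),S,s(756,115)))
print("left flap edge far near",tri(T,t(80,90),S,s(515,197)),tri(T,t(60,250),S,s(638,234)))
print("bearing",onplane(T,(215,244),.015),"tm",onplane(T,(385,197),.06))
print("basket corners z.1",[onplane(T,p,.1).round(3) for p in[(298,207),(352,208),(297,296)]])
print("crane etc blue bin", onplane(T,(222,151),.1),onplane(T,(294,152),.1),"redcan",onplane(T,(343,147),.05),"screwdr",onplane(T,(357,215),.02))
E
python3 m.py
```

```text
rim FL,NL,FR [array([0.6138, 0.1378, 0.13  ]), array([0.4879, 0.1506, 0.13  ]), array([ 0.595 , -0.0418,  0.13  ])]
near-left corner tri [0.48912471 0.15100997 0.12837316]
side: near-left rim, near right rim [array([0.4902, 0.1536, 0.13  ]), array([ 0.4674, -0.0122,  0.13  ]), array([0.6603, 0.0749, 0.13  ])]
lid edge L,R tri [0.62444552 0.13463819 0.26189239] [ 0.6028676  -0.04223192  0.25989124]
right flap edge far,near [ 0.58471134 -0.05354241  0.19004776] [ 0.47431334 -0.03886184  0.19352048]
left flap edge far near [0.60965934 0.16710942 0.18686974] [0.50154995 0.17862255 0.18438338]
bearing [0.3958727  0.22094569 0.015     ] tm [ 0.53472424 -0.27466946  0.06      ]
basket corners z.1 [array([ 0.499, -0.02 ,  0.1  ]), array([ 0.498, -0.173,  0.1  ]), array([ 0.251, -0.018,  0.1  ])]
crane etc blue bin [0.6575311  0.19693323 0.1       ] [ 0.65663209 -0.00795599  0.1       ] redcan [ 0.68325157 -0.15435318  0.05      ] screwdr [ 0.48502602 -0.19916796  0.02      ]
```

```bash
python3 - <<'E'
from h import *
T=manip.get_image("top");S=manip.get_image("side")
for n,a,b in[("bigflap outer",(196,202),(247,238)),("bigflap hinge",(193,152),(187,200)),("bigright flap near top",(204,150),(195,135)),
 ("basket near-left top",(297,296),(392,186)),("basket FL top",(298,207),(304,170))]:
    X=tri(T,a,S,b); print(n,X.round(3),proj(T,X).round(0)-a,proj(S,X).round(0)-b)
c=np.array([.541,.0545]);p=np.radians(-6.5);x=np.array([np.cos(p),np.sin(p)]);y=np.array([-x[1],x[0]])
W=lambda a,b,z:np.r_[c+a*x+b*y,z]
P=[W(-.065,.09,.13),W(.065,.09,.13),W(.065,-.09,.13),W(-.065,-.09,.13),W(.065,.09,.264),W(.065,-.09,.264)]
for d,n in((T,"top"),(S,"side")):
    im=np.array(d["img"][:,:,::-1]).copy(); im=cv2.resize(im,None,fx=4,fy=4,interpolation=2)
    q=proj(d,P)*4
    for u in q: cv2.circle(im,tuple(int(v) for v in u),4,(0,0,255),1)
    globals()[n]=im
o=np.zeros((600,800,3),np.uint8);o[:480,:400]=top[540:1020,860:1260];o[:600,400:]=side[520:1120,860:1260];cv2.imwrite("pics/z1.png",o)
E
```

```text
bigflap outer [0.506 0.26  0.153] [[0. 0.]] [[1. 0.]]
bigflap hinge [0.635 0.264 0.219] [[-1. -2.]] [[5. 1.]]
bigright flap near top [0.618 0.221 0.352] [[-2. -4.]] [[10.  2.]]
basket near-left top [ 0.252 -0.014  0.2  ] [[0. 2.]] [[-3.  0.]]
basket FL top [ 0.483 -0.017  0.199] [[1. 2.]] [[-4. -1.]]
```

View pics/z1.png

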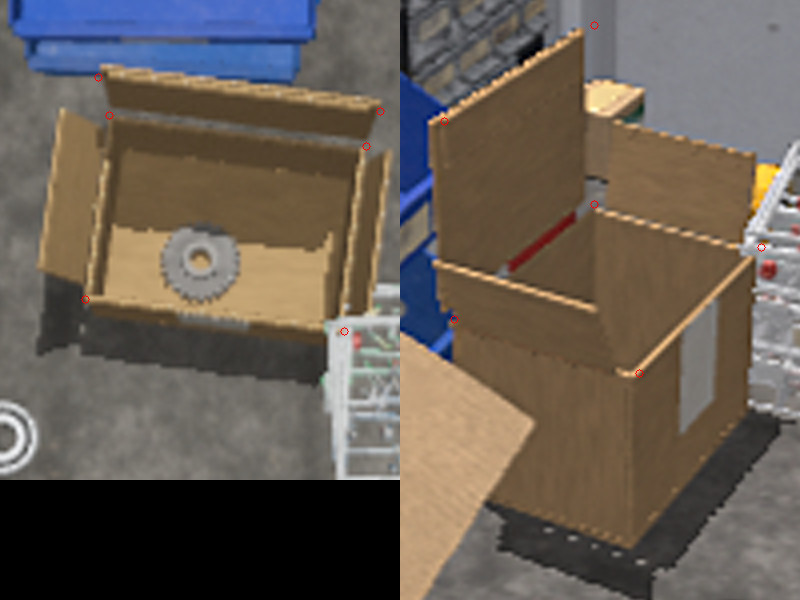

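The model points land within about 2 px of the features. I refine the carton centre to (0.543, 0.0535), yaw −6.5°. The basket top is at about z 0.20 and x<0.48, and the big box's nearest edge is y≥0.22 beyond x 0.62.

```bash
cat >> h.py <<'E'
from scipy.spatial.transform import Rotation as Ro
C=np.array([.543,.0535]);_p=np.radians(-6.5);X=np.array([np.cos(_p),np.sin(_p)]);Y=np.array([-X[1],X[0]])
def W(a,b): return (C+a*X+b*Y).round(4)
def st():
    s=manip.get_state();q=s["ee_rot"];R=Ro.from_quat([q[1],q[2],q[3],q[0]]).as_matrix()
    p=s["position"];cy=((p[:2]-C)@X,(p[:2]-C)@Y)
    print("t",s["clock"],"p",p.round(4),"carton xy",np.round(cy,4),"F",np.round(s["contact_force"],2),"w",round(s["width"],4))
    print("tool x",R[:,0].round(3),"jaw angle deg",np.degrees(np.arctan2(R[1,1],R[0,1])).round(2),"q",s["qpos"].round(2))
    return s,R
E
python3 - <<'E'
from h import *
s,R=st()
print(manip.get_image("wrist")["mount"])
for n,a,b in[("right out",0,-.15),("right in",0,-.05),("left out",-.02,.15),("left in",-.02,.05),("lid",.069,0)]: print(n,W(a,b), W(a,b)-s["position"][:2])
E
```

```text
t 0.3 p [ 0.1846 -0.5444  0.231 ] carton xy [-0.2885 -0.6347] F [-0.65 -0.35 -0.05] w 0.0855
tool x [-0.     0.001 -1.   ] jaw angle deg -71.28 q [-1.36  0.28  1.51  0.    1.36 -0.12]
[[-5.95057859e-04 -3.18799905e-01  9.47821854e-01 -1.42669554e-01]
 [ 9.99999371e-01 -1.09120141e-03  2.60790124e-04 -7.66664674e-04]
 [ 9.51124679e-04  9.47821413e-01  3.18800353e-01 -8.15488574e-02]
 [ 0.00000000e+00  0.00000000e+00  0.00000000e+00  1.00000000e+00]]
right out [ 0.526  -0.0955] [0.34144703 0.44892275]
right in [0.5373 0.0038] [0.35274703 0.54822275]
left out [0.5401 0.2048] [0.35554703 0.74922275]
left in [0.5288 0.1054] [0.34424703 0.64982275]
lid [0.6116 0.0457] [0.42704703 0.59012275]
```

step_arm:
  increments:
    - {"grip":0,"delta_pos":[0.024,0.032,0.007],"twist":4.6}
    - {"grip":0,"delta_pos":[0.024,0.032,0.007],"twist":4.6}
    - {"grip":0,"delta_pos":[0.024,0.032,0.007],"twist":4.6}
    - {"grip":0,"delta_pos":[0.024,0.032,0.007],"twist":4.6}
    - {"grip":0,"delta_pos":[0.024,0.032,0.007],"twist":4.6}
    - {"grip":0,"delta_pos":[0.024,0.032,0.007],"twist":4.6}
    - {"grip":0,"delta_pos":[0.024,0.032,0.007],"twist":4.6}
    - {"grip":0,"delta_pos":[0.024,0.032,0.007],"twist":4.6}
    - {"grip":0,"delta_pos":[0.024,0.032,0.007],"twist":4.6}
    - {"grip":0,"delta_pos":[0.024,0.032,0.007],"twist":4.6}
  force: 30

```text
clock: 1.18
position: [0.4253, -0.2228, 0.302]
ee_rot: [0.38, 0.597, 0.379, -0.596]
contact_force: [0.6, -0.9, 0.2]
width: 0.0003
```

step_arm:
  increments:
    - {"grip":0,"delta_pos":[0.02,0.025,0],"twist":4.6}
    - {"grip":0,"delta_pos":[0.02,0.025,0],"twist":4.6}
    - {"grip":0,"delta_pos":[0.02,0.025,0],"twist":4.6}
    - {"grip":0,"delta_pos":[0.02,0.025,0],"twist":4.6}
    - {"grip":0,"delta_pos":[0.02,0.025,0],"twist":0.4}
    - {"grip":0,"delta_pos":[0,0,0],"twist":0}
    - {"grip":0,"delta_pos":[0,0,0],"twist":0}

```text
clock: 1.77
position: [0.5251, -0.0984, 0.301]
ee_rot: [-0.472, -0.527, -0.472, 0.527]
contact_force: [-0.4, -0.8, -0.9]
width: -0.0001
```

```bash
python3 - <<'E'
from h import *
st()
d=manip.get_image("wrist"); cv2.imwrite("pics/w1.png",d["img"][:,:,::-1])
E
```

```text
t 1.7667 p [ 0.5251 -0.0984  0.301 ] carton xy [-0.0006 -0.153 ] F [-0.41 -0.81 -0.91] w -0.0001
tool x [-0.001 -0.    -1.   ] jaw angle deg -6.31 q [-0.32  0.18  1.46 -0.    1.5  -0.21]
```

View pics/w1.png

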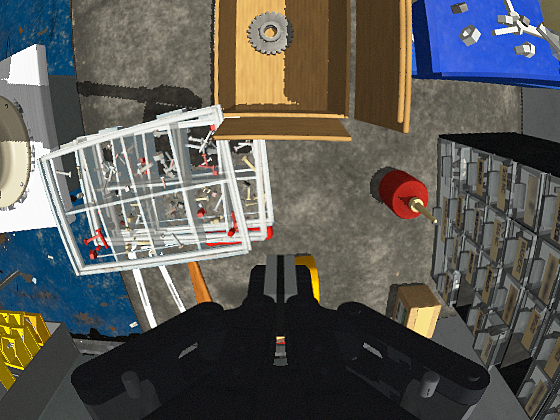

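The wrist view shows the right flap at (285,130) and a clear gap between the basket, at (245,180), and the shut fingers at (280,270). I'll go down outside the flap and push it in.

step_arm:
  increments:
    - {"grip":0,"delta_pos":[0,0,-0.03],"twist":0}
    - {"grip":0,"delta_pos":[0,0,-0.03],"twist":0}
    - {"grip":0,"delta_pos":[0,0,-0.03],"twist":0}
    - {"grip":0,"delta_pos":[0,0,-0.03],"twist":0}
    - {"grip":0,"delta_pos":[0,0,-0.012],"twist":0}
    - {"grip":0,"delta_pos":[0.001,0.01,0],"twist":0}
    - {"grip":0,"delta_pos":[0.001,0.01,0],"twist":0}
    - {"grip":0,"delta_pos":[0.001,0.01,0],"twist":0}
    - {"grip":0,"delta_pos":[0.001,0.01,0],"twist":0}
    - {"grip":0,"delta_pos":[0.001,0.01,0],"twist":0}

```text
clock: 2.65
position: [0.5305, -0.0487, 0.1709]
ee_rot: [0.472, 0.528, 0.47, -0.527]
contact_force: [0.3, -0.1, 0.0]
width: 0.0
```

step_arm:
  increments:
    - {"grip":0,"delta_pos":[0.001,0.01,0],"twist":0}
    - {"grip":0,"delta_pos":[0.001,0.01,0],"twist":0}
    - {"grip":0,"delta_pos":[0.001,0.01,0],"twist":0}
    - {"grip":0,"delta_pos":[0.001,0.01,0],"twist":0}
    - {"grip":0,"delta_pos":[0.001,0.01,0],"twist":0}
    - {"grip":0,"delta_pos":[0,0.003,-0.008],"twist":0}
    - {"grip":0,"delta_pos":[0,0.003,-0.008],"twist":0}
    - {"grip":0,"delta_pos":[0,0,-0.008],"twist":0}
    - {"grip":0,"delta_pos":[0,0,-0.006],"twist":0}
    - {"grip":0,"delta_pos":[0,0,0],"twist":0}

```text
clock: 3.48
position: [0.5332, 0.0062, 0.1372]
ee_rot: [-0.47, -0.527, -0.472, 0.529]
contact_force: [-0.5, -0.3, 0.7]
width: 0.0001
```

```bash
python3 - <<'E'
from h import *
st()
d=manip.get_image("wrist"); cv2.imwrite("pics/w2.png",d["img"][:,:,::-1])
E
```

```text
t 3.4833 p [0.5332 0.0062 0.1372] carton xy [-0.0044 -0.0481] F [-0.52 -0.26  0.7 ] w 0.0001
tool x [-0.004  0.    -1.   ] jaw angle deg -6.5 q [-0.12  0.29  1.74 -0.    1.12 -0.01]
```

View pics/w2.png

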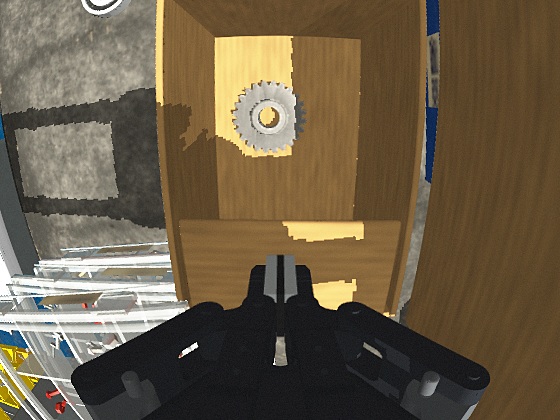

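The right flap lies almost flat under the fingers, with its free edge at row 221. The lid is still up at right. I'll press it to its stop.

step_arm:
  increments:
    - {"grip":0,"delta_pos":[0,0.004,-0.002],"twist":0}
    - {"grip":0,"delta_pos":[0,0.004,-0.001],"twist":0}
    - {"grip":0,"delta_pos":[0,0,0],"twist":0}

```text
clock: 3.78
position: [0.5346, 0.0149, 0.1363]
ee_rot: [0.471, 0.528, 0.471, -0.527]
contact_force: [-0.3, -0.1, 0.2]
width: 0.0001
```

step_arm:
  increments:
    - {"grip":0,"delta_pos":[0,0,-0.001],"twist":0}
    - {"grip":0,"delta_pos":[0,0,0],"twist":0}

```text
clock: 3.95
position: [0.5347, 0.0144, 0.1354]
ee_rot: [0.471, 0.528, 0.471, -0.527]
contact_force: [-0.0, -0.4, -0.8]
width: 0.0003
```

step_arm:
  increments:
    - {"grip":0,"delta_pos":[0,0,-0.001],"twist":0}
    - {"grip":0,"delta_pos":[0,0,-0.001],"twist":0}
    - {"grip":0,"delta_pos":[0,0,0],"twist":0}

```text
clock: 4.2
position: [0.5348, 0.0144, 0.134]
ee_rot: [0.471, 0.528, 0.471, -0.527]
contact_force: [-1.1, -0.2, 4.0]
width: 0.0001
```

step_arm:
  increments:
    - {"grip":0,"delta_pos":[0,0,-0.001],"twist":0}
    - {"grip":0,"delta_pos":[0,0,0],"twist":0}

```text
clock: 4.37
position: [0.5349, 0.0144, 0.1338]
ee_rot: [0.471, 0.528, 0.471, -0.527]
contact_force: [-3.2, 1.2, 9.2]
width: 0.0001
```

Flat at its stop: contact at z 0.134, 9 N. Now the left flap.

step_arm:
  increments:
    - {"grip":0,"delta_pos":[0,0,0.03],"twist":0}
    - {"grip":0,"delta_pos":[0,0,0.035],"twist":0}
    - {"grip":0,"delta_pos":[0,0,0.035],"twist":0}
    - {"grip":0,"delta_pos":[0,0.03,0.01],"twist":0}
    - {"grip":0,"delta_pos":[0,0.032,0],"twist":0}
    - {"grip":0,"delta_pos":[0.001,0.032,0],"twist":0}
    - {"grip":0,"delta_pos":[0.001,0.032,0],"twist":0}
    - {"grip":0,"delta_pos":[0.001,0.032,0],"twist":0}
    - {"grip":0,"delta_pos":[0.001,0.032,0],"twist":0}
    - {"grip":0,"delta_pos":[0,0,0],"twist":0}

```text
clock: 5.2
position: [0.5384, 0.2098, 0.2419]
ee_rot: [0.471, 0.527, 0.473, -0.525]
contact_force: [0.7, -0.2, -0.3]
width: -0.0
```

```bash
python3 - <<'E'
from h import *
st()
o=[]
for n in("wrist","top"): o.append(manip.get_image(n)["img"][:,:,::-1])
t=cv2.resize(o[1][110:260,180:340],None,fx=2,fy=2,interpolation=2)
im=np.zeros((420,800,3),np.uint8); im[:,:480]=o[0][:,40:520]; im[:300,480:800]=t; cv2.imwrite("pics/w3.png",im)
E
```

```text
t 5.2 p [0.5384 0.2098 0.2419] carton xy [-0.0222  0.1548] F [ 0.72 -0.17 -0.28] w -0.0
tool x [ 0.     0.004 -1.   ] jaw angle deg -6.22 q [0.25 0.27 1.48 0.   1.39 0.36]
```

View pics/w3.png

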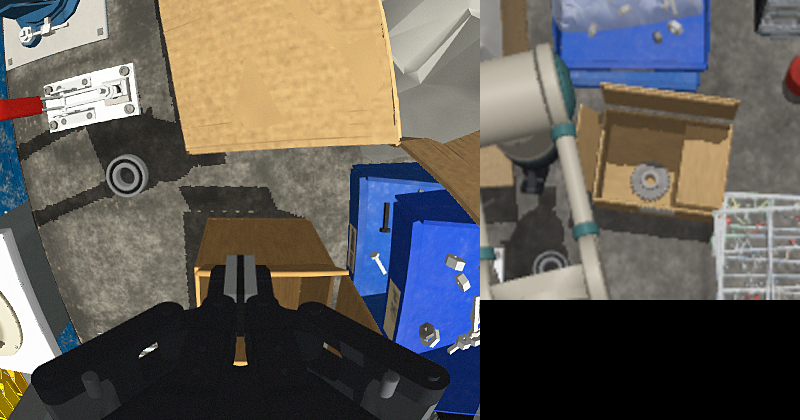

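The top view shows the right flap flat and the lid upright. In the wrist view the left flap's free edge is the bright line at row 270. I'll check that against the calibration before going down.

```bash
cat >> h.py <<'E'
def wproj(P):
    s=manip.get_state();q=s["ee_rot"];R=Ro.from_quat([q[1],q[2],q[3],q[0]]).as_matrix();d=manip.get_image("wrist");M=d["mount"]
    out=[]
    for p in P:
        t=R.T@(np.array(p)-s["position"]);c=M[:3,:3].T@(t-M[:3,3]);r=np.hypot(c[0],c[1]);th=np.arctan2(r,c[2])
        out.append((d["cx"]+d["fx"]*th*c[0]/r,d["cy"]+d["fy"]*th*c[1]/r))
    return np.round(out,1)
E
python3 - <<'E'
from h import *
p=manip.get_state()["position"]
print(wproj([p,[*W(-.055,.090),.13],[*W(-.055,.12),.186],[*W(.055,.12),.186],[*W(-.055,.115),.188],[*W(-.055,.125),.184],[*W(.065,.09),0],[*W(-.065,.09),0]]))
E
```

```text
[[281.6 271. ]
 [243.8 266.3]
 [233.8 267.8]
 [387.2 266.3]
 [234.  275.3]
 [233.8 260.3]
 [348.5 215.9]
 [246.5 215.8]]
```

The prediction matches within 2 px, so the edge is at carton y ≈ 0.12 and the fingers are clear. Going down and pushing.

step_arm:
  increments:
    - {"grip":0,"delta_pos":[0,0,-0.024],"twist":0}
    - {"grip":0,"delta_pos":[0,0,-0.024],"twist":0}
    - {"grip":0,"delta_pos":[0,0,-0.024],"twist":0}
    - {"grip":0,"delta_pos":[-0.001,-0.01,0],"twist":0}
    - {"grip":0,"delta_pos":[-0.001,-0.01,0],"twist":0}
    - {"grip":0,"delta_pos":[-0.001,-0.01,0],"twist":0}
    - {"grip":0,"delta_pos":[-0.001,-0.01,0],"twist":0}
    - {"grip":0,"delta_pos":[-0.001,-0.01,0],"twist":0}
    - {"grip":0,"delta_pos":[-0.001,-0.01,0],"twist":0}

```text
clock: 6.1
position: [0.5332, 0.143, 0.1717]
ee_rot: [0.471, 0.528, 0.47, -0.527]
contact_force: [-0.3, 0.8, -0.8]
width: 0.0003
```

step_arm:
  increments:
    - {"grip":0,"delta_pos":[-0.001,-0.01,0],"twist":0}
    - {"grip":0,"delta_pos":[-0.001,-0.01,0],"twist":0}
    - {"grip":0,"delta_pos":[-0.001,-0.01,0],"twist":0}
    - {"grip":0,"delta_pos":[-0.001,-0.01,0],"twist":0}
    - {"grip":0,"delta_pos":[0,-0.004,-0.008],"twist":0}
    - {"grip":0,"delta_pos":[0,-0.004,-0.008],"twist":0}
    - {"grip":0,"delta_pos":[0,-0.003,-0.008],"twist":0}
    - {"grip":0,"delta_pos":[0,-0.003,-0.006],"twist":0}
    - {"grip":0,"delta_pos":[0,0,-0.004],"twist":0}
    - {"grip":0,"delta_pos":[0,0,0],"twist":0}

```text
clock: 6.93
position: [0.5277, 0.0905, 0.1348]
ee_rot: [-0.47, -0.527, -0.472, 0.528]
contact_force: [-0.8, 0.3, 0.9]
width: 0.0
```

step_arm:
  increments:
    - {"grip":0,"delta_pos":[0,0,-0.001],"twist":0}
    - {"grip":0,"delta_pos":[0,0,-0.001],"twist":0}
    - {"grip":0,"delta_pos":[0,0,-0.001],"twist":0}
    - {"grip":0,"delta_pos":[0,0,0],"twist":0}

```text
clock: 7.27
position: [0.5289, 0.0907, 0.134]
ee_rot: [0.471, 0.528, 0.471, -0.527]
contact_force: [-1.3, 0.7, 2.2]
width: 0.0001
```

```bash
python3 - <<'E'
from h import *
st()
E
```

```text
t 7.2667 p [0.5289 0.0907 0.134 ] carton xy [-0.0182  0.0354] F [-1.29  0.69  2.17] w 0.0001
tool x [ 0.001  0.    -1.   ] jaw angle deg -6.46 q [0.04 0.29 1.74 0.   1.11 0.15]
```

step_arm:
  increments:
    - {"grip":0,"delta_pos":[0,0,-0.001],"twist":0}
    - {"grip":0,"delta_pos":[0,0,0],"twist":0}

```text
clock: 7.43
position: [0.529, 0.0907, 0.1338]
ee_rot: [0.471, 0.528, 0.471, -0.527]
contact_force: [-1.4, -0.2, 7.8]
width: 0.0004
```

step_arm:
  increments:
    - {"grip":0,"delta_pos":[0,0,0.03],"twist":0}
    - {"grip":0,"delta_pos":[0,-0.01,0.04],"twist":0}
    - {"grip":0,"delta_pos":[0,-0.01,0.04],"twist":0}
    - {"grip":0.4,"delta_pos":[0,-0.01,0.04],"twist":0}
    - {"grip":0.4,"delta_pos":[0,-0.01,0.04],"twist":0}
    - {"grip":0.4,"delta_pos":[0,0,0],"twist":0}
    - {"grip":0.4,"delta_pos":[0,0,0],"twist":0}

```text
clock: 8.02
position: [0.5299, 0.05, 0.3251]
ee_rot: [0.472, 0.529, 0.469, -0.526]
contact_force: [0.3, -0.0, -1.4]
width: 0.0341
```

```bash
python3 - <<'E'
from h import *
st()
o=[manip.get_image(n)["img"][:,:,::-1] for n in("wrist","side")]
t=cv2.resize(o[1][120:270,215:315],None,fx=2.8,fy=2.8,interpolation=2)
im=np.zeros((420,800,3),np.uint8); im[:,:520]=o[0][:,20:540]; im[:,520:]=t; cv2.imwrite("pics/w4.png",im)
h=.065
print("pred lid corners upright in wrist(-20 col):",wproj([[*W(.071,.09),.264],[*W(.071,-.09),.264],[*W(.063,.084),.264],[*W(.063,-.084),.264]])-[20,0], "flap edges",wproj([[*W(-.055,.025),.134],[*W(.055,.025),.134],[*W(-.055,-.025),.134]])-[20,0])
E
```

```text
t 8.0167 p [0.5299 0.05   0.3251] carton xy [-0.0126 -0.005 ] F [ 0.26 -0.05 -1.4 ] w 0.0341
tool x [ 0.007 -0.    -1.   ] jaw angle deg -6.52 q [-0.04  0.17  1.42 -0.    1.55  0.08]
pred lid corners upright in wrist(-20 col): [[395.6  87.9]
 [366.5 323.5]
 [384.   96.1]
 [358.4 318.4]] flap edges [[222.3 152.6]
 [328.9 153.2]
 [223.7 199.1]]
```

View pics/w4.png

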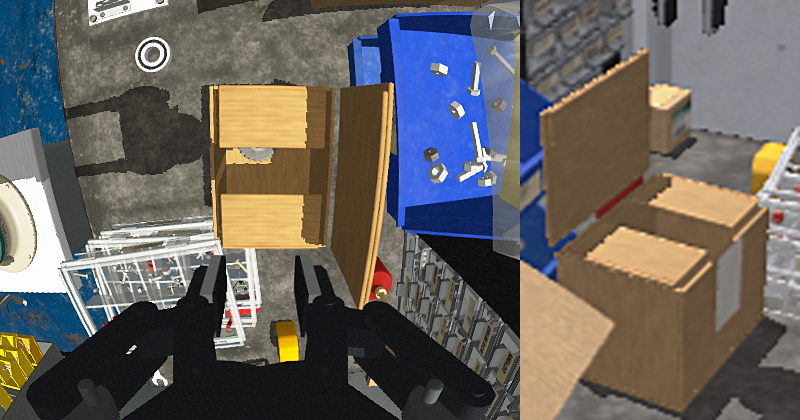

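Both flaps lie flat over the opening. The lid's outer edge runs (395,85)–(368,308), matching the upright prediction. A blue bin lies just beyond the lid, so I'll check its height.

```bash
python3 - <<'E'
from h import *
s,R=st();d=manip.get_image("wrist");M=d["mount"]
def wray(uv):
    v=np.array([uv[0]-d["cx"],uv[1]-d["cy"]]);r=np.hypot(*v);th=r/d["fx"];k=np.array([*(v/r*np.sin(th)),np.cos(th)])
    return s["position"]+R@M[:3,3],R@M[:3,:3]@k
T=manip.get_image("top")
for a,b in[((418,230),(297,143)),((420,240),(293,153)),((412,20),(219,140))]:
    c1,v1=wray(a);c2,v2=ray(T,b);A=np.c_[v1,-v2];l=np.linalg.lstsq(A,c2-c1,rcond=None)[0]
    print((c1+l[0]*v1).round(3),(c2+l[1]*v2).round(3))
print(W(.067,0),W(.067,.0)-s["position"][:2])
E
```

```text
t 8.2167 p [0.5276 0.0507 0.3203] carton xy [-0.015  -0.0045] F [-0.92  0.46 -0.3 ] w 0.0342
tool x [-0.004  0.    -1.   ] jaw angle deg -6.45 q [-0.04  0.17  1.43  0.    1.55  0.08]
[ 0.67  -0.014  0.156] [ 0.67  -0.014  0.156]
[0.645 0.007 0.22 ] [ 0.63  -0.001  0.217]
[0.673 0.206 0.155] [0.677 0.2   0.155]
[0.6096 0.0459] [ 0.08200423 -0.00482931]
```

The bin rim is at z 0.156, well below the fingertips. Now I'll straddle the lid edge.

step_arm:
  increments:
    - {"grip":0.4,"delta_pos":[0.027,-0.002,0],"twist":0}
    - {"grip":0.4,"delta_pos":[0.027,-0.002,0],"twist":0}
    - {"grip":0.4,"delta_pos":[0.028,-0.001,0],"twist":0}
    - {"grip":0.4,"delta_pos":[0,0,-0.02],"twist":0}
    - {"grip":0.4,"delta_pos":[0,0,-0.02],"twist":0}
    - {"grip":0.4,"delta_pos":[0,0,0],"twist":0}
    - {"grip":0.4,"delta_pos":[0,0,0],"twist":0}
  force: 20

```text
clock: 8.9
position: [0.6097, 0.0456, 0.2803]
ee_rot: [-0.47, -0.526, -0.472, 0.529]
contact_force: [-0.2, -0.5, -0.4]
width: 0.034
```

```bash
python3 - <<'E'
from h import *
st()
w=manip.get_image("wrist")["img"][:,:,::-1]; t=manip.get_image("side")["img"][:,:,::-1]
im=np.zeros((420,800,3),np.uint8); im[:,:520]=w[:,20:540]; im[:,520:]=cv2.resize(t[100:250,215:315],None,fx=2.8,fy=2.8,interpolation=2); cv2.imwrite("pics/w5.png",im)
E
```

```text
t 8.9 p [0.6097 0.0456 0.2803] carton xy [ 0.0671 -0.0003] F [-0.19 -0.54 -0.37] w 0.034
tool x [-0.005  0.    -1.   ] jaw angle deg -6.46 q [-0.04  0.31  1.33  0.    1.5   0.07]
```

View pics/w5.png

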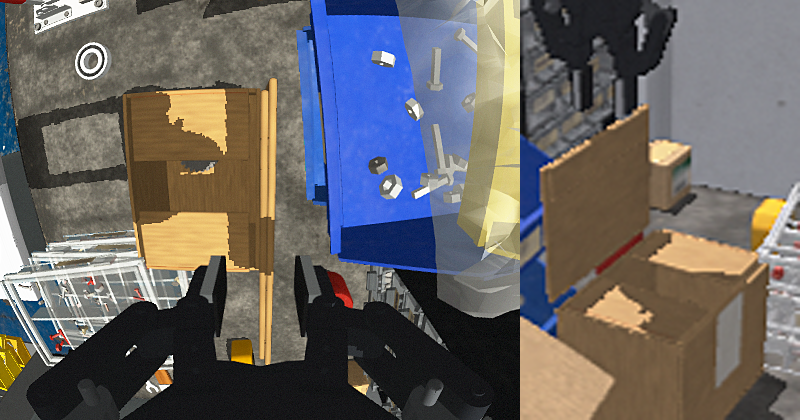

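The lid edge, at column about 267, is between the open fingers at 218 and 300, close to centred. Going down and closing to a loose fit.

step_arm:
  increments:
    - {"grip":0.4,"delta_pos":[0,0,-0.013],"twist":0}
    - {"grip":0.4,"delta_pos":[0,0,-0.013],"twist":0}
    - {"grip":0.4,"delta_pos":[0,0,-0.012],"twist":0}
    - {"grip":0.3,"delta_pos":[0,0,0],"twist":0}
    - {"grip":0.2,"delta_pos":[0,0,0],"twist":0}
    - {"grip":0.16,"delta_pos":[0,0,0],"twist":0}
    - {"grip":0.16,"delta_pos":[0,0,0],"twist":0}

```text
clock: 9.58
position: [0.6113, 0.0454, 0.2459]
ee_rot: [0.472, 0.528, 0.47, -0.527]
contact_force: [-0.8, 0.5, -0.1]
width: 0.0133
```

```bash
python3 - <<'E'
from h import *
st()
# planned path: lid angle th, gap centre and TCP z for tip 22 mm below outer corner
for th in range(90,58,-3):
    a=np.radians(th);u=np.array([-np.cos(a),np.sin(a)]);n=np.array([np.sin(a),np.cos(a)]);H=np.array([.065,.134])
    ci=H+.13*u-.002*n;co=H+.13*u+.006*n;z=co[1]-.022
    s=.022/np.sin(a);b=co-u*s
    print(th,"cx %.4f z %.4f gap %.4f"%((ci[0]+b[0])/2,z,b[0]-ci[0]))
E
```

```text
t 9.5833 p [0.6113 0.0454 0.2459] carton xy [ 0.0688 -0.0003] F [-0.78  0.5  -0.05] w 0.0133
tool x [ 0.003 -0.    -1.   ] jaw angle deg -6.47 q [-0.04  0.32  1.4  -0.    1.42  0.07]
90 cx 0.0670 z 0.2420 gap 0.0080
87 cx 0.0608 z 0.2421 gap 0.0091
84 cx 0.0546 z 0.2419 gap 0.0103
81 cx 0.0484 z 0.2413 gap 0.0114
78 cx 0.0423 z 0.2404 gap 0.0125
75 cx 0.0362 z 0.2391 gap 0.0136
72 cx 0.0303 z 0.2375 gap 0.0148
69 cx 0.0245 z 0.2355 gap 0.0159
66 cx 0.0188 z 0.2332 gap 0.0171
63 cx 0.0134 z 0.2306 gap 0.0183
60 cx 0.0081 z 0.2276 gap 0.0196
```

The lid is between the fingers with a 13 mm gap. I'll check the grip at upright, then swing along the arc.

step_arm:
  increments:
    - {"grip":0,"delta_pos":[0,0,-0.001],"twist":0}
    - {"grip":0,"delta_pos":[0,0,0],"twist":0}
    - {"grip":0,"delta_pos":[0,0,0],"twist":0}

```text
clock: 9.83
position: [0.6117, 0.0453, 0.2455]
ee_rot: [0.472, 0.529, 0.47, -0.526]
contact_force: [0.3, 0.1, 6.0]
width: 0.0078
```

```bash
python3 - <<'E'
from h import *
for i in range(3): st(); manip.get_image("top")
E
```

```text
t 9.8333 p [0.6117 0.0453 0.2455] carton xy [ 0.0692 -0.0003] F [0.33 0.08 6.01] w 0.0078
tool x [ 0.004 -0.    -1.   ] jaw angle deg -6.5 q [-0.04  0.32  1.4   0.    1.41  0.07]
t 9.8833 p [0.6118 0.0454 0.2455] carton xy [ 0.0692 -0.0003] F [-0.22 -0.    5.71] w 0.0076
tool x [ 0.004 -0.    -1.   ] jaw angle deg -6.5 q [-0.04  0.32  1.4   0.    1.41  0.07]
t 9.9333 p [0.6117 0.0453 0.2455] carton xy [ 0.0692 -0.0003] F [-0.46 -0.7   5.66] w 0.0075
tool x [ 0.004 -0.    -1.   ] jaw angle deg -6.5 q [-0.04  0.32  1.4   0.    1.41  0.07]
```

Grip is firm on the 8 mm edge (width 7.7 mm). I'll loosen a little and swing to about 75°.

step_arm:
  increments:
    - {"grip":0.12,"delta_pos":[0,0,0],"twist":0}
    - {"grip":0.13,"delta_pos":[-0.003,0.0003,0],"twist":0}
    - {"grip":0.135,"delta_pos":[-0.003,0.0004,0],"twist":0}
    - {"grip":0.14,"delta_pos":[-0.003,0.0003,0],"twist":0}
    - {"grip":0.15,"delta_pos":[-0.003,0.0004,-0.0002],"twist":0}
    - {"grip":0.16,"delta_pos":[-0.003,0.0003,-0.0003],"twist":0}
    - {"grip":0.165,"delta_pos":[-0.003,0.0004,-0.0003],"twist":0}
    - {"grip":0.17,"delta_pos":[-0.003,0.0003,-0.0004],"twist":0}
    - {"grip":0.18,"delta_pos":[-0.003,0.0004,-0.0005],"twist":0}
    - {"grip":0.185,"delta_pos":[-0.003,0.0003,-0.0006],"twist":0}

```text
clock: 10.82
position: [0.5832, 0.0485, 0.241]
ee_rot: [-0.471, -0.527, -0.471, 0.527]
contact_force: [-1.3, -0.3, -1.0]
width: 0.0158
```

```bash
python3 - <<'E'
from h import *
st()
w=manip.get_image("wrist")["img"][:,:,::-1]; t=manip.get_image("side")["img"][:,:,::-1]
im=np.zeros((420,800,3),np.uint8); im[:,:520]=w[:,20:540]; im[:,520:]=cv2.resize(t[100:250,215:315],None,fx=2.8,fy=2.8,interpolation=2); cv2.imwrite("pics/w6.png",im)
E
```

```text
t 10.8167 p [0.5832 0.0485 0.241 ] carton xy [ 0.0405 -0.0004] F [-1.27 -0.34 -0.98] w 0.0158
tool x [-0. -0. -1.] jaw angle deg -6.47 q [-0.04  0.29  1.47 -0.    1.39  0.08]
```

View pics/w6.png

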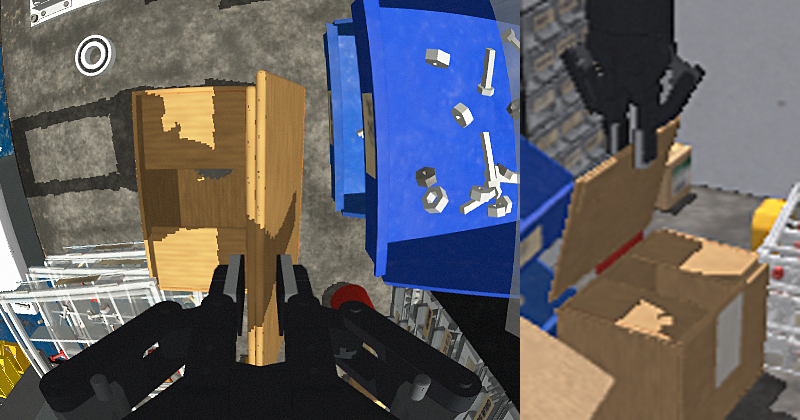

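The lid is held between the fingers at about 77° with the flaps flat. Continuing to about 60°, then clamping.

step_arm:
  increments:
    - {"grip":0.19,"delta_pos":[-0.003,0.0003,-0.0007],"twist":0}
    - {"grip":0.195,"delta_pos":[-0.003,0.0004,-0.0008],"twist":0}
    - {"grip":0.2,"delta_pos":[-0.003,0.0003,-0.0009],"twist":0}
    - {"grip":0.21,"delta_pos":[-0.003,0.0004,-0.001],"twist":0}
    - {"grip":0.22,"delta_pos":[-0.003,0.0003,-0.0012],"twist":0}
    - {"grip":0.23,"delta_pos":[-0.003,0.0004,-0.0013],"twist":0}
    - {"grip":0.235,"delta_pos":[-0.003,0.0003,-0.0014],"twist":0}
    - {"grip":0.245,"delta_pos":[-0.003,0.0004,-0.0015],"twist":0}
    - {"grip":0.25,"delta_pos":[-0.003,0.0003,-0.0016],"twist":0}
    - {"grip":0.255,"delta_pos":[-0.003,0.0003,-0.0016],"twist":0}

```text
clock: 11.75
position: [0.5532, 0.052, 0.2288]
ee_rot: [-0.471, -0.527, -0.471, 0.527]
contact_force: [-0.4, 0.9, -0.2]
width: 0.0218
```

step_arm:
  increments:
    - {"grip":0.23,"delta_pos":[0,0,0],"twist":0}
    - {"grip":0.2,"delta_pos":[0,0,0],"twist":0}
    - {"grip":0.15,"delta_pos":[0,0,0],"twist":0}
    - {"grip":0.15,"delta_pos":[0,0,0],"twist":0}

```text
clock: 12.08
position: [0.5547, 0.0518, 0.2303]
ee_rot: [0.472, 0.528, 0.47, -0.527]
contact_force: [-0.5, -0.2, 5.4]
width: 0.0173
```

```bash
cat > c.py <<'E'
from h import *
import sys
st()
w=manip.get_image("wrist")["img"][:,:,::-1].copy(); t=manip.get_image("side")["img"][:,:,::-1]
T=manip.get_image("top")["img"][:,:,::-1];cv2.imwrite("pics/top_%s.png"%sys.argv[1],T);cv2.imwrite("pics/side_%s.png"%sys.argv[1],t);cv2.imwrite("pics/wr_%s.png"%sys.argv[1],w)
for th in(58,60,62,64):
    a=np.radians(th);u=np.array([-np.cos(a),np.sin(a)]);n=np.array([np.sin(a),np.cos(a)])
    e=lambda o,y:(lambda q:[*W(q[0],y),q[1]])(np.array([.066,.134])+.13*u+o*n)
    P=[e(.006,.09),e(.006,-.09),e(-.002,.084)]
    print(th,"wrist",wproj(P).tolist(),"side",proj(manip.get_image("side"),P).round(1).tolist())
im=np.zeros((420,800,3),np.uint8); im[:,:520]=w[:,20:540]; im[:,520:]=cv2.resize(t[100:250,215:315],None,fx=2.8,fy=2.8,interpolation=2); cv2.imwrite("pics/w%s.png"%sys.argv[1],im)
E
python3 c.py 7
```

```text
t 12.0833 p [0.5547 0.0518 0.2303] carton xy [ 0.0118 -0.0004] F [-0.53 -0.19  5.38] w 0.0173
tool x [ 0.003 -0.    -1.   ] jaw angle deg -6.48 q [-0.03  0.25  1.55 -0.    1.34  0.08]
58 wrist [[256.9, 80.2], [266.0, 406.4], [240.6, 96.3]] side [[249.0, 172.4], [284.0, 146.5], [252.9, 173.7]]
60 wrist [[267.1, 79.9], [272.4, 409.1], [249.7, 96.1]] side [[247.5, 171.2], [282.6, 145.4], [251.4, 172.4]]
62 wrist [[278.1, 79.3], [279.0, 411.7], [259.5, 95.7]] side [[245.9, 170.0], [281.3, 144.4], [250.0, 171.2]]
64 wrist [[289.6, 79.1], [285.9, 414.1], [270.0, 95.7]] side [[244.4, 168.9], [279.9, 143.4], [248.4, 170.0]]
```

View pics/w7.png

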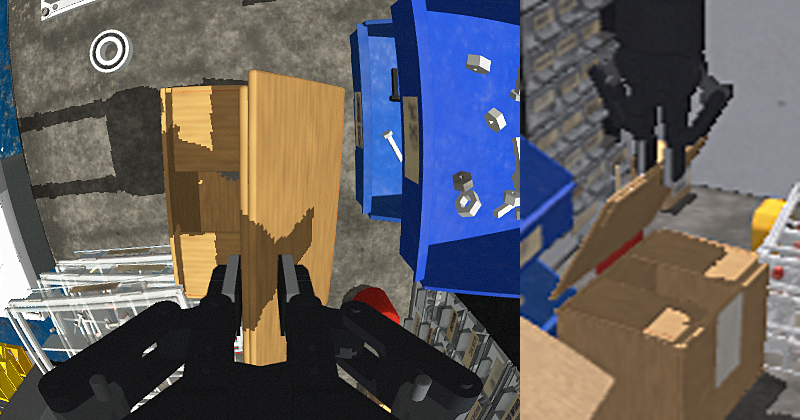

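Held at roughly 60–62°: the wrist corner is at column 270 against 267 predicted for 60°. I'll use the last view to measure the angle precisely.

```bash
python3 - <<'E'
from h import *
S=manip.get_image("side")
def e(th,o,y,l=.13):
    a=np.radians(th);u=np.array([-np.cos(a),np.sin(a)]);n=np.array([np.sin(a),np.cos(a)]);q=np.array([.065,.134])+l*u+o*n;return [*W(q[0],y),q[1]]
im=cv2.imread("pics/side_7.png")[140:220,220:310];k=6
im=cv2.resize(im,None,fx=k,fy=k,interpolation=2)
for th,col in((58,(255,0,0)),(60,(0,0,255)),(62,(0,255,0))):
    q=proj(S,[e(th,.006,.09),e(th,.006,.09,0)])
    for u in q: cv2.circle(im,tuple(int(v) for v in (u-[220,140]+.5)*k),3,col,1)
c=proj(S,[[*W(-.065,.09),.13],[*W(-.065,-.09),.13]])
for u in c: cv2.circle(im,tuple(int(v) for v in (u-[220,140]+.5)*k),3,(255,255,0),1)
w=cv2.resize(cv2.imread("pics/wr_7.png")[50:130,230:290],None,fx=4,fy=4,interpolation=2)
o=np.zeros((480,790,3),np.uint8);o[:,:540]=im;o[:320,550:790]=w;cv2.imwrite("pics/w8.png",o)
print(wproj([e(60,.006,.09,0),e(90,0,.09,-.001),[*W(-.065,.09),.13]]))
E
```

```text
[[361.1  92. ]
 [353.1  91.7]
 [178.9  93.7]]
```

View pics/w8.png

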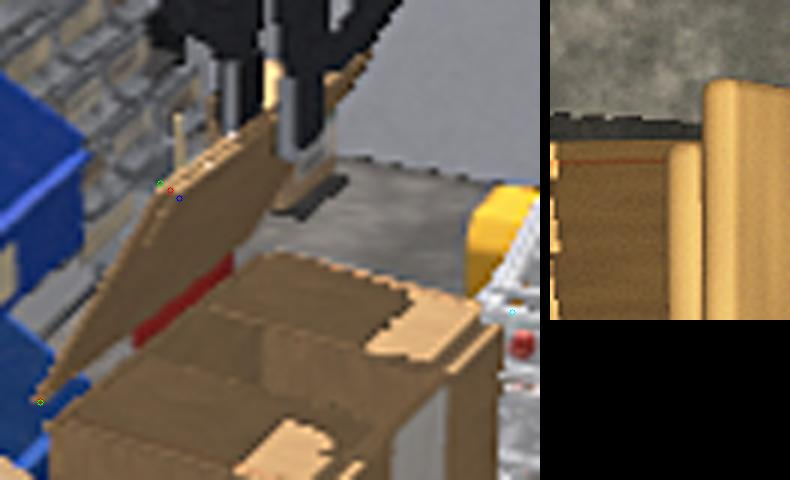

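The last picture has the side corner at (158,188) with the hinge at (37,397), which gives about 61°. The wrist edges at columns 259.5 and 276 give about 61.2°, and the grip geometry about 61.3°. I'll take off about 1.2°.

step_arm:
  increments:
    - {"grip":0.15,"delta_pos":[-0.0012,0.0001,-0.0006],"twist":0}
    - {"grip":0.15,"delta_pos":[-0.0012,0.0002,-0.0006],"twist":0}
    - {"grip":0.15,"delta_pos":[0,0,0],"twist":0}
    - {"grip":0.15,"delta_pos":[0,0,0],"twist":0}
    - {"grip":0.15,"delta_pos":[0,0,0],"twist":0}

```text
clock: 13.15
position: [0.553, 0.052, 0.2294]
ee_rot: [0.472, 0.529, 0.47, -0.526]
contact_force: [-0.3, -0.6, 5.7]
width: 0.0173
```

```bash
python3 c.py 8; python3 - <<'E'
import cv2,numpy as np
for n in(7,8):
    g=cv2.cvtColor(cv2.imread(f"pics/wr_{n}.png"),cv2.COLOR_BGR2GRAY)[88:125,240:300].astype(float).mean(0)
    print(n,g.round(0).astype(int).tolist())
E
```

```text
t 13.15 p [0.553  0.052  0.2294] carton xy [ 0.0101 -0.0004] F [-0.3  -0.64  5.75] w 0.0173
tool x [ 0.005 -0.    -1.   ] jaw angle deg -6.48 q [-0.03  0.24  1.55 -0.    1.34  0.08]
58 wrist [[261.1, 80.0], [268.6, 407.6], [244.5, 96.1]] side [[249.0, 172.4], [284.0, 146.5], [252.9, 173.7]]
60 wrist [[271.5, 79.7], [275.2, 410.3], [253.9, 96.0]] side [[247.5, 171.2], [282.6, 145.4], [251.4, 172.4]]
62 wrist [[282.8, 79.1], [281.9, 412.8], [263.9, 95.6]] side [[245.9, 170.0], [281.3, 144.4], [250.0, 171.2]]
64 wrist [[294.5, 79.1], [288.8, 415.2], [274.6, 95.7]] side [[244.4, 168.9], [279.9, 143.4], [248.4, 170.0]]
7 [89, 90, 90, 90, 91, 91, 91, 91, 92, 91, 92, 92, 92, 91, 92, 91, 91, 92, 81, 98, 146, 167, 181, 190, 196, 204, 205, 177, 80, 137, 165, 178, 189, 192, 197, 197, 176, 157, 152, 156, 156, 155, 152, 152, 157, 162, 163, 158, 154, 152, 156, 160, 162, 157, 149, 145, 148, 155, 158, 156]
8 [89, 89, 89, 90, 90, 91, 91, 91, 91, 91, 92, 91, 91, 91, 91, 91, 91, 90, 79, 110, 153, 169, 184, 191, 198, 211, 201, 115, 103, 155, 169, 182, 188, 194, 198, 189, 167, 152, 156, 158, 157, 156, 153, 155, 160, 164, 164, 160, 155, 154, 157, 162, 164, 159, 152, 146, 150, 155, 160, 158]
```

Both edges now read about 60.3°. I'll hold half a second to confirm it stays still.

step_arm:
  increments:
    - {"grip":0.15,"delta_pos":[0,0,0],"twist":0}
    - {"grip":0.15,"delta_pos":[0,0,0],"twist":0}
    - {"grip":0.15,"delta_pos":[0,0,0],"twist":0}
    - {"grip":0.15,"delta_pos":[0,0,0],"twist":0}
    - {"grip":0.15,"delta_pos":[0,0,0],"twist":0}
    - {"grip":0.15,"delta_pos":[0,0,0],"twist":0}

```text
clock: 14.2
position: [0.553, 0.052, 0.2294]
ee_rot: [0.472, 0.529, 0.47, -0.526]
contact_force: [-0.5, -0.9, 6.4]
width: 0.017
```

```bash
python3 - <<'E'
from h import *
s,R=st()
w=manip.get_image("wrist")["img"]
g=cv2.cvtColor(w,cv2.COLOR_RGB2GRAY)[88:125,256:280].astype(float).mean(0);print(g.round(0).astype(int).tolist())
t=manip.get_image("top")["img"][:,:,::-1].astype(int);o=cv2.imread("pics/top0.png").astype(int)
for n,(x,y) in dict(bearing=(215,244),tm=(385,197)).items(): print(n,"pixel change",abs(t-o)[y-12:y+12,x-12:x+12].mean().round(1))
if s["width"]>.012: print(manip.sign_off())
E
```

```text
t 14.2 p [0.553  0.052  0.2294] carton xy [ 0.0101 -0.0004] F [-0.53 -0.91  6.36] w 0.017
tool x [ 0.005 -0.    -1.   ] jaw angle deg -6.48 q [-0.03  0.24  1.55 -0.    1.34  0.08]
[91, 91, 80, 109, 154, 169, 184, 191, 198, 210, 201, 114, 103, 156, 169, 182, 188, 193, 198, 188, 167, 152, 156, 159]
bearing pixel change 3.2
tm pixel change 3.0
the job is handed in; nothing more can be done
None
```

I folded both side flaps down flat while the lid stood upright. I then swung the lid down between the fingers without letting it drop and handed the job in at 14.2 s, still gripping it at about 60°.

- **Flaps:** both met their stop with the fingertip at z 0.134, at about 8–9 N, and later views show them flat.
- **Lid angle:** the last wrist-camera edges gave 60.2–60.5°. That includes a correction of about 3 pixels from where the hinge appears, so I'd trust it to about 1°. I did not re-measure it in the side view after the final 1.2° correction. Before that correction the three estimates agreed at 61.0–61.3°.
- **Hold:** the arm pose and the wrist-camera edges did not change over the last 0.5 s. The finger opening drifted only from 17.3 to 17.0 mm.
- **Items beside the carton:** the bearing and tape measure look unchanged in the top view. I did not check the tape roll separately, because the big box's flap hides it from above, but the arm did not go near it.
- **Forces:** the highest contact force I read was about 10 N.

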